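# Index the marking-out turntable to its next hole and clamp it

## Robot

A 6-joint arm with a two-finger parallel gripper is mounted at the origin on the work surface. World frame = base frame: x ahead of the robot, y to its left, z up, the work surface at z = 0. Lengths are in m, angles in rad, forces in N, time in s.
With the tool pointing down it reaches from about 0.375 to 0.9 m from the base axis. Payload 3.1 kg.
Tool frame: the origin (TCP) lies on the centre line of the jaws, within the pads' length; the fingertips stand robot.nose_length ahead of it and the grasp point (between the pads) lies 6 mm ahead of it (robot.nose_length is the distance from the TCP to the fingertips, in m); z points along the fingers, y is the line along which they close (so a half turn about z gives the same grasp; the last joint's range is limited). The gripper opens to 87 mm and grips with 3 to 60 N. Pads are 19 mm wide; open, the fingers measure 117 mm over their backs; the gripper's body (75 mm by 190 mm) begins 51 mm behind the grasp point.
Start: joints at [1.056, 0.527, 1.433, -0, 1.181, -0.178], TCP at [0.207, 0.59, 0.248] pointing down, gripper open.
Joint ranges: [-3.08, 3.08], [-0.75, 2.2], [0.22, 2.44], [-1.43, 4.57], [0, 2.65], [-2.85, 2.85]. Speed limits (rad/s): [2.79, 2.79, 3.14, 3.14, 3.14, 3.14].

## Interface

Orientations are given as a unit quaternion [x, y, z, w].
In Python, from rig import robot gives the robot as it stands.
- The arm moves only by the shell command python3 -m crank 'ROWS' [FORCE]. ROWS is JSON, one flat list of numbers, 7 for each row, row after row: the shift along the tool's x, y, z in mm, then the turn, a rotation vector about the tool's x, y, z in degrees, then the closure in counts, from 0 (fully open) to 255 (shut). In form: [x, y, z, ax, ay, az, fingers, x, y, z, ax, ay, az, fingers, ...]. A call has exactly 5 rows; each row is the pose to reach, as a shift and turn from the pose commanded when the call began, along the tool's axes at that moment; what a row does not reach only later rows make up. A row lasts 1/12 s, in which the tool goes at most 41.7 mm and 7.16 degrees, less where a joint would pass 70% of its speed; a pose out of reach is approached as far as the arm can. A call with a gripper value outside its range is refused whole. The fingers move at their own pace and stop on an object; FORCE is the grip in N (left out, the last holds). Time passes only in rows, so rows that repeat a pose let the fingers close, or fill a call up. It gives the time, the measured TCP pose, the force, the opening and the grip force at its end, in the units of the state.
- robot.get_obs(): the state, without advancing time (a new reading comes with each control period).
- robot.camera(name): name is "scene" or "top" or "wrist"; returns a dict with "pixels" (480x640x3 uint8, red, green, blue), "intrinsics" (3x3 intrinsics, pixels), "extrinsics" (4x4, takes a point from camera to world coordinates); the wrist camera has in their place "mount" (4x4, takes a point from camera to tool coordinates, whose origin is the TCP and whose axes are the flange's). Camera axes: x right, y down, z forward; pixel columns grow to the right and rows downward; lengths in m; the calibration is good to about 2 mm. A picture is of the moment at which its call begins: read the wrist's pose just before it. There is no depth.
- robot.hand_in(): hands the job in; it is judged then, once.
The state is a dict: "time": time; "q": joint angles; "joint_velocities": joint speeds; "joint_torque": joint torques, N m; "position": TCP position; "tool_rot": TCP orientation; "ft_force": force on the tool from outside, world axes, zero at the start; "moment": the same for the moment, N m; "grip_width": finger opening in m; "grip_force": force on a finger pad.
Only numpy, scipy, OpenCV 4.12 (cv2) and the standard library are available. Lean on these libraries where they do the work, as an engineer would, in place of code of your own. Each camera call takes 0.05 s, during which the arm holds its last target. There are 200 camera calls.

## Task

Pull the turntable's sprung index plunger up, swing the turntable counter-clockwise (seen from above) and let the plunger drop fully home in the next hole that way, without forcing the turntable against the plunger. Only then throw the clamp lever all the way over to lock it. Let go, and leave the other things on the table alone.

Things in the scene. Friction and masses are not known exactly. Their poses are not given: they have to be found in the camera images.
- stand: Fixed grey turntable stand: disc of 270 mm diameter, 18 mm high, with a 120 x 110 mm tab on its -y side that carries the clamp lever. Origin: centre of the underside, on the turntable's vertical axis; z up; at yaw 0 its x points away from the robot.
- home_hole (a point): Mouth of the hole the pin starts in, 100 mm from the axis, at 163 deg counter-clockwise from the stand's x. It is in a raised steel ring (83 to 117 mm from the axis, top 32 mm above the table). The next hole counter-clockwise lies 0.47 to 0.72 rad round from it, same radius, in a ring piece clamped on by hand: not measured, find it by feel or see it from above. A wrong hole lies 30 deg clockwise.
- turntable (a joint): Angle of the turntable, rad: 0 at the home hole, grows counter-clockwise from above; stops at -0.75 and 0.95. Plywood disc, 156 mm diameter, top 46 mm above the table; its aluminium arm (28 mm wide, top 45 mm above the table) reaches over the ring and carries the plunger. It stays where left; turning takes about 1 N at the knob, 4 to 6 N with the pin dragging on the ring.
- plunger (a joint): Lift of the plunger, m: 0 fully home (pin 11 mm deep in a hole), about 0.010 with the pin on top of the ring, 0.018 fully pulled. The spring pushes it down with 6 N at 0, 10 N fully pulled. The 8 mm round-nosed pin has 1.5 mm play each side in a hole and drops in by itself when free over it; then the turntable is locked.
- plunger_knob (a point): Centre of the plunger's round black knob: 24 mm diameter, full width from 11 mm below to 11 mm above, whole height 29 mm. 100 mm from the turntable axis, 73 mm above the table when home; moves with turntable and plunger. Under it a collar of 22 mm diameter stands on the arm. z up; its other axes turn with the turntable.
- clamp (a joint): Angle of the clamp lever, rad: 0 to 0.15 at the start (open, leaning to the stand's -x), 1.0 thrown fully over to the stand's +x (locked). It stays where it is left; pushing it takes about 1 N.
- clamp_tip (a point): Centre of the black ball (26 mm diameter) at the end of the clamp lever, 80 mm from the pivot. The lever is a 10 mm steel rod that swings about the stand's y axis.
- clamp_pivot (a point): Pivot of the clamp lever, 40 mm above the table, on the stand's tab.
- glue_stick_mid (a point): Middle of a standing glue stick, 27 mm diameter, 98 mm high. Leave alone.
- tape_roll_mid (a point): Middle of a lying roll of clear tape, 90 mm diameter, 20 mm high. Leave alone.
- paint_jar_mid (a point): Middle of a standing small jar, 50 mm diameter, 65 mm high. Leave alone.
- marker_mid (a point): Middle of a lying felt marker, 135 x 14 x 14 mm, along its x. Leave alone.
- pencil_pot_mid (a point): Middle of a pot of pencils, 74 mm diameter, 90 mm high, pencils up to 150 mm. Leave alone.
- pin: The steel pin under the knob, 8 mm diameter with a round nose, part of the plunger. Origin: its lower end, 51.5 mm below the knob's centre, z up. Sideways load on it (turning against a hole it sits in) must stay well under 35 N.

How it is judged:
On the way, in this order (a step that is already met when the one before it is completed fails the run):
1. the plunger is pulled out of the home hole and the turntable is swung counter-clockwise past 0.2 rad with the pin out (value of joint turntable above 0.2 rad and value of joint plunger above 0.008 m), for 0.05 s.
2. the plunger is fully home in the next hole (value of joint turntable above 0.42 rad and value of joint plunger below 0.002 m), for 0.3 s.
At the end, for the whole second after the job is handed in: The turntable stands at the next hole counter-clockwise (beyond 0.42 rad) with the plunger home to within 2 mm, the clamp lever is thrown over past 0.88 rad, and all is at rest (all of step 2 and value of joint clamp above 0.88 rad and velocity of joint turntable below 0.02 rad/s and velocity of joint clamp below 0.05 rad/s); the robot touches nothing.
It fails at once if the clamp is thrown (past 0.5 rad) before the plunger is home in the next hole (value of joint clamp above 0.5 rad and (value of joint plunger above 0.003 m or value of joint turntable below 0.42 rad)).
It fails at once if the turntable is swung the wrong way (value of joint turntable below -0.2 rad).
It fails at once if the mechanism is forced: the pin bears on the index ring with more than 35 N (contact force between pin and anything else above 35 N).
It fails at once if a bystander is shifted by more than 30 mm (distance of any of glue_stick_mid, tape_roll_mid, paint_jar_mid, marker_mid, pencil_pot_mid from where it was at the start of the episode above 0.03 m).
It also fails if it takes over 48 s, if anything falls off the work surface, if the arm or the gripper's body presses on something with over 40 N, if the wrist force passes 120 N, or if a joint passes its speed limit or range.

## Working session

There is one attempt and no reset: what is moved stays moved. The work goes in short steps, Python scripts to look and compute and a shell command to move; the robot and the scene stay as the last step left them, time stands still between calls to the robot, and variables do not carry over. Pictures are saved under pics/ and viewed, at most 10 in all, crops included, and the job is handed in when it is done.

```bash
ls; mkdir -p pics
python3 - <<'E'
from rig import robot
import cv2,numpy as np
o=robot.get_obs();print(o['time'],o['position'],o['tool_rot'],robot.nose_length,o['ft_force'],o['grip_width'])
for n in ('top','scene'):
    c=robot.camera(n);cv2.imwrite(f'pics/{n}0.png',c['pixels'][:,:,::-1]);np.savez(f'{n}0.npz',**c)
    print(n,c['intrinsics'].tolist(),np.round(c['extrinsics'],4).tolist())
E
```

```text
pics
0.0 [0.20613981 0.58929547 0.2465709 ] [ 1.67599925e-01  9.85854483e-01 -1.02869686e-03 -3.80614445e-04] 0.025 [ 0.00411182 -0.60435436  0.87458092] 0.08701700159844324
top [[444.38429772234355, 0.0, 325.309161829496], [0.0, 444.38429772234355, 245.7107831538121], [0.0, 0.0, 1.0]] [[-0.0894, -0.9749, 0.2038, 0.4518], [-0.996, 0.0884, -0.0142, 0.0649], [-0.0042, -0.2042, -0.9789, 0.9656], [0.0, 0.0, 0.0, 1.0]]
scene [[534.1377165419956, 0.0, 322.2470730926284], [0.0, 534.1377165419956, 241.93808002966472], [0.0, 0.0, 1.0]] [[0.1898, 0.6084, -0.7706, 1.5253], [0.9817, -0.1323, 0.1373, -0.1112], [-0.0184, -0.7825, -0.6224, 0.8189], [0.0, 0.0, 0.0, 1.0]]
```

View pics/top0.png

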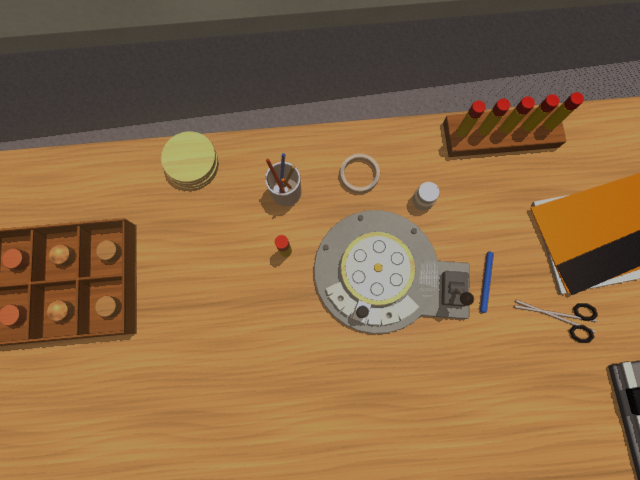

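View pics/scene0.png

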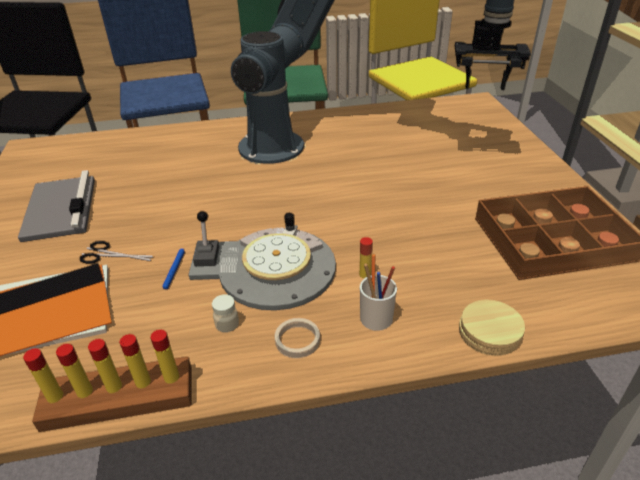

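Top view: turntable disc about (378,269), knob (363,312), a ring hole visible to its right (CCW) at ~(389,315), the wrong hole to its left at (340,298), clamp ball (467,299). Next I zoom in and back-project these.

```bash
cat > h.py <<'E'
import numpy as np
def ray(c,uv,z):
    K,E=c['intrinsics'],c['extrinsics']
    d=E[:3,:3]@np.linalg.solve(K,[uv[0],uv[1],1.]);o=E[:3,3]
    return o+d*(z-o[2])/d[2]
def proj(c,p):
    K,E=c['intrinsics'],c['extrinsics']
    q=K@(E[:3,:3].T@(np.asarray(p)-E[:3,3]));return q[:2]/q[2]
def tri(cs,uvs):
    A=np.zeros((3,3));b=np.zeros(3)
    for c,uv in zip(cs,uvs):
        d=c['extrinsics'][:3,:3]@np.linalg.solve(c['intrinsics'],[uv[0],uv[1],1.]);d/=np.linalg.norm(d)
        P=np.eye(3)-np.outer(d,d);A+=P;b+=P@c['extrinsics'][:3,3]
    return np.linalg.solve(A,b)
E
python3 - <<'E'
import cv2,numpy as np
from h import *
t=dict(np.load('top0.npz'));s=dict(np.load('scene0.npz'))
a=cv2.resize(t['pixels'][205:340,305:480,::-1],None,fx=4,fy=4,interpolation=cv2.INTER_CUBIC)
b=cv2.resize(s['pixels'][200:310,180:345,::-1],None,fx=4,fy=4,interpolation=cv2.INTER_CUBIC)
cv2.imwrite('pics/tz.png',a);cv2.imwrite('pics/sz.png',b)
print('centre z46',ray(t,(378,269),.046))
print('knob z84',ray(t,(363,312),.084),'hole z32',ray(t,(389,315),.032),ray(t,(340,298),.032))
print('tip tri',tri([t,s],[(467,298.5),(202.5,216.5)]))
print('knob tri',tri([t,s],[(363,312),(290,217)]))
E
```

```text
centre z46 [ 0.58382113 -0.05366184  0.046     ]
knob z84 [ 0.49617686 -0.00973156  0.084     ] hole z32 [ 0.48780978 -0.06724808  0.032     ] [0.53200017 0.03073153 0.032     ]
tip tri [ 0.50243246 -0.20571304  0.11387593]
knob tri [ 0.49695586 -0.00733857  0.07753296]
```

View pics/tz.png

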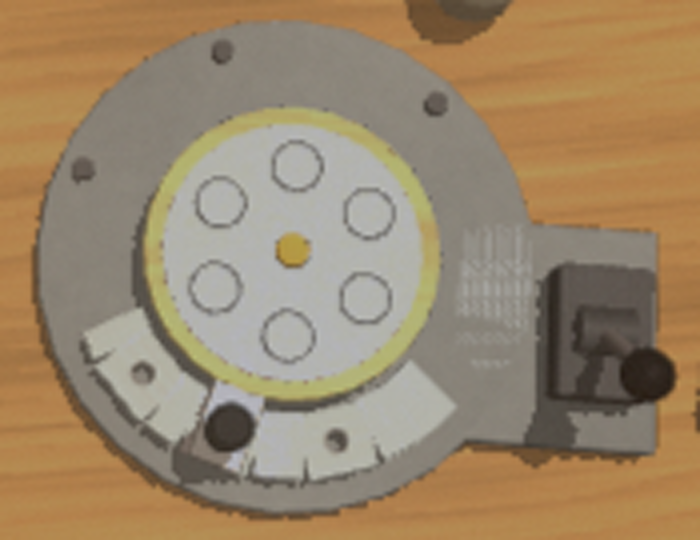

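View pics/sz.png

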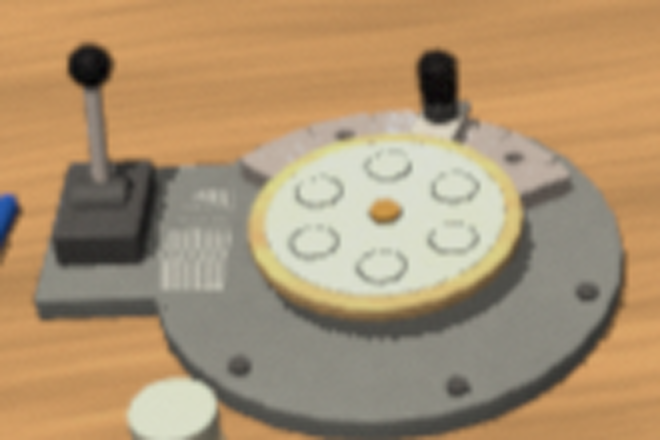

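Zoomed: disc centre (291,254), knob top (229,426), CCW hole (336,440), wrong hole (143,373), tip ball (648,375) in crop coordinates; scene crop: knob (438,85), ball (90,66), hub cap (386,210).

Run:
```python
import numpy as np
from h import *
t=dict(np.load('top0.npz'));s=dict(np.load('scene0.npz'))
f=lambda X,Y:((X+.5)/4-.5+305,(Y+.5)/4-.5+205)
g=lambda X,Y:((X+.5)/4-.5+180,(Y+.5)/4-.5+200)
C=ray(t,f(291.5,254.5),.046);H=ray(t,f(336,440),.0315);W=ray(t,f(143,373),.0315)
K=tri([t,s],[f(229,426),g(438,85)]);T=tri([t,s],[f(648,375),g(90,66)])
print('C',C,'cap tri',tri([t,s],[f(292,250),g(386,210)]))
for z in (.073,.084,.09):print(z,ray(t,f(229,426),z))
print('K',K,'T',T)
# joint fit: wrong hole is 30deg cw from home, radius .1 : solve C from home W and H,K
an=lambda P:np.arctan2(*(P-C)[1::-1])
Kt=ray(t,f(229,426),.087)
for n,P in (('K',Kt),('H',H),('W',W)):print(n,np.hypot(*(P-C)[:2]),np.degrees(an(P)),an(P))
home=an(W)+np.radians(30);print('home',np.degrees(home),'target',an(H)-home, 'viaK',an(H)-an(Kt),'stand yaw',np.degrees(home)-163)
y=home-np.radians(163)
R=np.array([[np.cos(y),-np.sin(y)],[np.sin(y),np.cos(y)]])
print('T in stand',R.T@(T-C)[:2])
for n,uv in (('glue',(282,243)),('jar',(428,189)),('pot',(283,172)),('marker',(487,282))):print(n,ray(t,uv,.07 if n!='marker' else .01))
```

```text
C [ 0.58549005 -0.05280112  0.046     ] cap tri [ 0.58735608 -0.05175917  0.05015072]
0.073 [ 0.49864643 -0.00861732  0.073     ]
0.084 [ 0.49806957 -0.00771171  0.084     ]
0.09 [ 0.49775492 -0.00721774  0.09      ]
K [ 0.49905516 -0.00818759  0.06769631] T [ 0.50259153 -0.20559126  0.11482569]
K 0.0986167327878302 152.6307565050831 2.6639092408234535
H 0.0978081711323308 -171.8692760403191 -2.999684749922571
W 0.09837047935865645 122.77882874749538 2.14289481338606
home 152.77882874749537 target -5.66617833890693 viaK -5.663593990746024 stand yaw -10.221171252504632
T in stand [-0.05447056 -0.16507558]
glue [0.65205409 0.14036233 0.07      ]
jar [ 0.74062013 -0.17513501  0.07      ]
pot [0.80646297 0.12745014 0.07      ]
marker [ 0.53966325 -0.28908967  0.01      ]
```

Consistent: all radii ≈ 98–99 mm, W–knob 30°, next hole ≈ +0.618 rad, stand yaw ≈ -10.2°. Clamp tip is at (0.503,-0.206,0.114). Next is the move towards the knob.

```bash
cat > plan.py <<'E'
import sys,numpy as np
from rig import robot
from scipy.spatial.transform import Rotation as R
# args: x y z (TCP, m) yaw of tool y (deg): prints shift mm / rotvec deg in tool axes
x,y,z,a=map(float,sys.argv[1:5]);o=robot.get_obs()
r=R.from_quat(o['tool_rot']);c,s=np.cos(np.radians(a)),np.sin(np.radians(a))
M=np.array([[-s,c,0],[c,s,0],[0,0,-1.]]).T; M=np.column_stack([[-s,c,0],[c,s,0],[0,0,-1.]]);M[:,0]=np.cross(M[:,1],M[:,2])
print('t',round(o['time'],2),'pos',np.round(o['position']*1000,1) if hasattr(o['position'],'shape') else o['position'],'yaw',np.degrees(np.arctan2(*r.as_matrix()[1::-1,1])).round(2),'F',np.round(o['ft_force'],1),'w',round(o['grip_width']*1000,1))
print('shift',np.round(r.inv().apply(np.array([x,y,z])-o['position'])*1000,1),'turn',np.round(np.degrees((r.inv()*R.from_matrix(M)).as_rotvec()),1))
E
for i in 1 2 3; do :; done
python3 -m crank '[-28,-28,0,0,0,0,0,-56,-56,0,0,0,0,0,-85,-84,0,0,0,0,0,-113,-112,0,0,0,0,0,-142,-140,0,0,0,0,0]' 15
python3 -m crank '[-28,-28,0,0,0,0,0,-56,-56,0,0,0,0,0,-85,-84,0,0,0,0,0,-113,-112,0,0,0,0,0,-142,-140,0,0,0,0,0]'
python3 -m crank '[-28,-28,0,0,0,0,0,-56,-56,0,0,0,0,0,-85,-84,0,0,0,0,0,-113,-112,0,0,0,0,0,-142,-140,0,0,0,0,0]'
python3 plan.py 0.498 -0.0075 0.16 62.7
```

```text
time: 0.52
position: [0.2942, 0.4091, 0.2472]
tool_rot: [0.167, 0.986, -0.0, -0.0]
ft_force: [1.9, 0.2, 0.5]
grip_width: 0.087
grip_force: 0.0
time: 0.93
position: [0.3821, 0.23, 0.2474]
tool_rot: [0.167, 0.986, -0.0, -0.0]
ft_force: [1.1, 0.4, -0.7]
grip_width: 0.0869
grip_force: 0.0
time: 1.35
position: [0.4698, 0.0508, 0.2474]
tool_rot: [0.168, 0.986, 0.0, -0.0]
ft_force: [1.4, -0.0, -0.3]
grip_width: 0.0869
grip_force: 0.0
t 1.35 pos [469.8  50.8 247.4] yaw 70.68 F [ 1.4 -0.  -0.3] w 86.9
shift [-45.9 -45.7  87.3] turn [-0. -0.  8.]
```

```bash
python3 -m crank '[-15,-15,29,0,0,4,0,-31,-31,58,0,0,8,0,-46,-46,87,0,0,8,0,-46,-46,87,0,0,8,0,-46,-46,87,0,0,8,0]'
python3 - <<'E'
from rig import robot
import cv2,numpy as np
o=robot.get_obs();c=robot.camera('wrist');cv2.imwrite('pics/w1.png',c['pixels'][:,:,::-1]);np.savez('w1.npz',pos=o['position'],rot=o['tool_rot'],**c)
print(c['intrinsics'].tolist(),np.round(c['mount'],4).tolist())
E
```

```text
time: 1.77
position: [0.497, -0.0064, 0.1588]
tool_rot: [0.237, 0.971, 0.0, -0.003]
ft_force: [-0.1, -0.0, 0.7]
grip_width: 0.087
grip_force: 0.0
[[424.04379867812895, 0.0, 316.2496817206747], [0.0, 424.04379867812895, 237.365754810247], [0.0, 0.0, 1.0]] [[-0.0002, -0.9534, -0.3018, 0.0836], [1.0, -0.0004, 0.0006, -0.002], [-0.0007, -0.3018, 0.9534, -0.1361], [0.0, 0.0, 0.0, 1.0]]
```

View pics/w1.png

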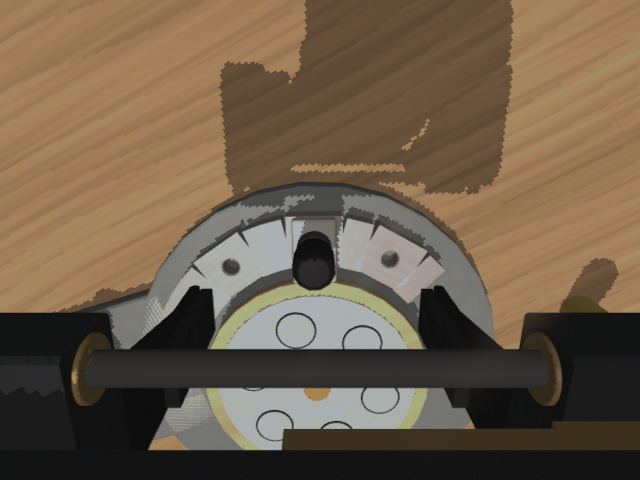

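Wrist view: knob top about (314,268), next hole (231,267), wrong hole (390,259), hub cap (317,392).

```bash
python3 - <<'E'
import numpy as np
from h import *
from scipy.spatial.transform import Rotation as R
d=dict(np.load('w1.npz'));T=np.eye(4);T[:3,:3]=R.from_quat(d['rot']).as_matrix();T[:3,3]=d['pos']
c=dict(intrinsics=d['intrinsics'],extrinsics=T@d['mount'])
for z in (.073,.087): print('knob',z,ray(c,(314,268 if z>.08 else 262),z))
print('cap',ray(c,(317,392),.05))
C=ray(c,(317,392),.05)
for n,uv in (('H',(231,267)),('W',(390,259))):
  P=ray(c,uv,.0315);print(n,P,np.hypot(*(P-C)[:2]),np.arctan2(*(P-C)[1::-1]))
for C in ([.587,-.0525],[.586,-.052]):
  print(proj(c,C+[.05]), proj(c,[C[0]+.1*np.cos(2.665),C[1]+.1*np.sin(2.665),.091]))
E
python3 plan.py 0.498 -0.0075 0.085 62.7
```

```text
knob 0.073 [ 0.49606854 -0.00965113  0.073     ]
knob 0.087 [ 0.49442296 -0.00870837  0.087     ]
cap [ 0.58864025 -0.05573349  0.05      ]
H [ 0.48747795 -0.0677685   0.0315    ] 0.10187567042078485 -3.023181804989377
W [0.53110194 0.02857328 0.0315    ] 0.1020700219434165 2.1696719195643315
[320.10484971 388.34016994] [320.83351664 275.03402565]
[320.08415992 386.94525345] [320.80744473 273.03079996]
t 1.82 pos [497.3  -5.7 160.2] yaw 62.65 F [-0.3 -0.1  0.2] w 86.8
shift [-1.6 -1.2 75.2] turn [-0.  -0.1 -0. ]
```

Chord of the two holes (105.7 mm in both cameras) gives target ≈ 0.59 rad, axis ≈ (0.587,-0.054), knob ≈ (0.497,-0.0085). Descending now to a loose cage around the knob.

```bash
python3 -m crank '[-1,-2.3,30,0,0,-0.5,0,-1,-2.3,60,0,0,-0.5,0,-1,-2.3,78,0,0,-0.5,60,-1,-2.3,78,0,0,-0.5,120,-1,-2.3,78,0,0,-0.5,150]' 15
python3 -m crank '[0,0,0,0,0,0,160,0,0,0,0,0,0,168,0,0,0,0,0,0,168,0,0,0,0,0,0,168,0,0,0,0,0,0,168]' 15
python3 plan.py 0.497 -0.0085 0.082 63
```

```text
time: 2.23
position: [0.4977, -0.0073, 0.0835]
tool_rot: [0.231, 0.973, 0.0, 0.0]
ft_force: [0.1, -0.3, 0.0]
grip_width: 0.0742
grip_force: 0.0
time: 2.65
position: [0.4982, -0.0085, 0.0833]
tool_rot: [0.232, 0.973, -0.0, 0.001]
ft_force: [0.1, 1.1, 0.5]
grip_width: 0.0414
grip_force: 0.0
t 2.65 pos [498.2  -8.5  83.3] yaw 63.21 F [0.1 1.1 0.5] w 41.4
shift [ 1.1 -0.6  1.3] turn [0.  0.1 0.2]
```

```bash
python3 -m crank '[0,0,0,0,0,0,172,0,0,0,0,0,0,176,0,0,0,0,0,0,180,0,0,0,0,0,0,184,0,0,0,0,0,0,186]' 10
python3 -m crank '[0,0,0,0,0,0,190,0,0,0,0,0,0,194,0,0,0,0,0,0,198,0,0,0,0,0,0,200,0,0,0,0,0,0,200]' 10
```

```text
time: 3.07
position: [0.4978, -0.0085, 0.0825]
tool_rot: [0.232, 0.973, 0.0, -0.0]
ft_force: [-0.4, 0.9, 1.2]
grip_width: 0.0248
grip_force: 0.0
time: 3.48
position: [0.4977, -0.0085, 0.0825]
tool_rot: [0.232, 0.973, -0.0, -0.0]
ft_force: [-0.3, -0.3, -1.4]
grip_width: 0.0234
grip_force: 10.0
```

Gripped centred (side force ≈ 0). Firm up and pull.

```bash
python3 -m crank '[0,0,0,0,0,0,230,0,0,0,0,0,0,230,0,0,-2,0,0,0,230,0,0,-4,0,0,0,230,0,0,-6,0,0,0,230]' 35
python3 -m crank '[0,0,-3,0,0,0,230,0,0,-6,0,0,0,230,0,0,-9,0,0,0,230,0,0,-10,0,0,0,230,0,0,-10,0,0,0,230]' 35
```

```text
time: 3.9
position: [0.4977, -0.0084, 0.0882]
tool_rot: [0.232, 0.973, -0.0, -0.0]
ft_force: [1.6, 0.2, -8.7]
grip_width: 0.0233
grip_force: 35.0
time: 4.32
position: [0.4977, -0.0084, 0.0988]
tool_rot: [0.232, 0.973, -0.0, 0.0]
ft_force: [1.3, -1.1, -9.0]
grip_width: 0.023
grip_force: 35.0
```

```bash
python3 -m crank '[-0.1,-5.2,0,0,0,-3,230,-0.5,-10.5,0,0,0,-6,230,-1.2,-15.6,0,0,0,-9,230,-2.2,-20.8,0,0,0,-12,230,-3.4,-25.9,0,0,0,-15,230]'
python3 -m crank '[-0.1,-5.2,0,0,0,-3,230,-0.5,-10.5,0,0,0,-6,230,-1.2,-15.6,0,0,0,-9,230,-2.2,-20.8,0,0,0,-12,230,-3.4,-25.9,0,0,0,-15,230]'
python3 plan.py 0.4877 -0.0677 0.099 98
python3 - <<'E'
from rig import robot
import cv2,numpy as np
o=robot.get_obs();p=np.array(o['position'])-[.5868,-.0535,0];print(np.hypot(*p[:2]),np.degrees(np.arctan2(p[1],p[0]))%360)
c=robot.camera('wrist');cv2.imwrite('pics/w2.png',c['pixels'][:,:,::-1]);np.savez('w2.npz',pos=o['position'],rot=o['tool_rot'],**c)
E
```

```text
time: 4.73
position: [0.4892, -0.0331, 0.0985]
tool_rot: [0.102, 0.995, 0.0, 0.0]
ft_force: [2.7, 0.6, -9.6]
grip_width: 0.0229
grip_force: 35.0
time: 5.15
position: [0.4873, -0.0591, 0.0985]
tool_rot: [-0.029, 1.0, 0.0, 0.0]
ft_force: [1.3, 0.2, -9.8]
grip_width: 0.0229
grip_force: 35.0
t 5.15 pos [487.3 -59.1  98.5] yaw 93.3 F [ 1.3  0.2 -9.8] w 22.9
shift [ 0.1 -8.6 -0.5] turn [ 0.   0.  -4.7]
0.09968284273047323 183.20684592060934
```

View pics/w2.png

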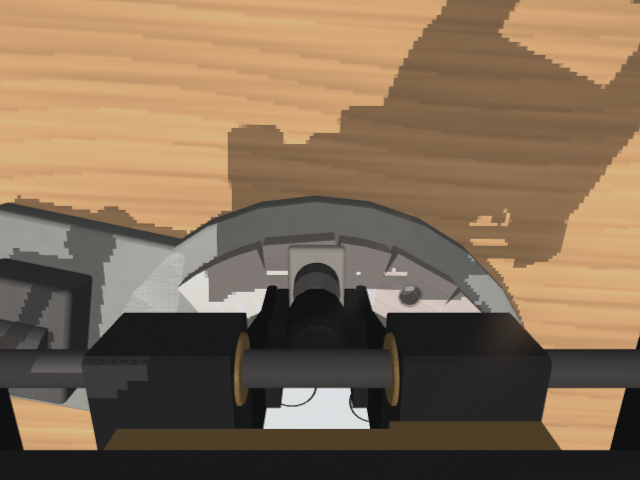

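Home hole at (410,295) is behind; the arm hides the next hole, as expected about 6 mm ahead. I go 2 mm short of it, lower a bit, and release into a loose cage.

```bash
python3 -m crank '[0,-2.3,1,0,0,-1.3,230,-0.1,-4.6,3,0,0,-2.6,230,-0.1,-4.6,3,0,0,-2.6,230,-0.1,-4.6,3,0,0,-2.6,230,-0.1,-4.6,3,0,0,-2.6,230]'
python3 -m crank '[0,0,0,0,0,0,182,0,0,0,0,0,0,182,0,0,5,0,0,0,182,0,0,10,0,0,0,182,0,0,12,0,0,0,182]' 10
python3 - <<'E'
from rig import robot
import cv2,numpy as np
o=robot.get_obs();p=np.array(o['position'])-[.5868,-.0535,0];print(np.hypot(*p[:2]),np.radians((np.degrees(np.arctan2(p[1],p[0]))%360)-153.2))
c=robot.camera('scene');s=c['pixels'][180:300,200:360,::-1];cv2.imwrite('pics/s3.png',cv2.resize(s,None,fx=4,fy=4,interpolation=cv2.INTER_CUBIC))
c=robot.camera('wrist');cv2.imwrite('pics/w3.png',c['pixels'][:,:,::-1])
E
```

```text
time: 5.62
position: [0.4876, -0.0636, 0.0956]
tool_rot: [-0.05, 0.999, -0.0, 0.0]
ft_force: [1.6, -1.4, -10.1]
grip_width: 0.0227
grip_force: 35.0
time: 6.03
position: [0.4885, -0.0643, 0.0837]
tool_rot: [-0.051, 0.999, -0.001, 0.001]
ft_force: [-0.2, -3.1, 3.7]
grip_width: 0.0252
grip_force: 1.9
0.09891932603567052 0.5769537031157209
```

View pics/s3.png

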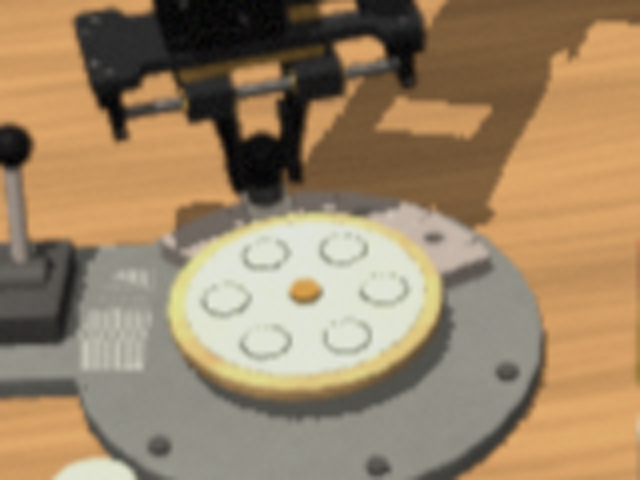

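The scene crop shows the knob still raised, with a gap of grey collar visible at (267,190), so the pin is on top of the ring. I now sweep CCW in 1 mm steps and watch that collar patch and the force.

```bash
cat > chk.py <<'E'
from rig import robot
import numpy as np
o=robot.get_obs();p=np.array(o['position'])-[.5868,-.0535,0]
print('theta',round(np.radians((np.degrees(np.arctan2(p[1],p[0]))%360)-153.2),4),'F',np.round(o['ft_force'],1),'z',round(o['position'][2],4))
g=robot.camera('scene')['pixels'].max(2)
print('collar rows 214..236:',g[214:237,264:269].mean(1).astype(int).tolist())
E
python3 chk.py
python3 -m crank '[0,-0.5,0,0,0,-0.3,182,0,-1,0,0,0,-0.6,182,0,-1,0,0,0,-0.6,182,0,-1,0,0,0,-0.6,182,0,-1,0,0,0,-0.6,182]' |sed -n '2p;4p'; python3 chk.py
python3 -m crank '[0,-0.5,0,0,0,-0.3,182,0,-1,0,0,0,-0.6,182,0,-1,0,0,0,-0.6,182,0,-1,0,0,0,-0.6,182,0,-1,0,0,0,-0.6,182]' |sed -n '2p;4p'; python3 chk.py
```

```text
theta 0.5763 F [ 1.1 -4.3 -0.2] z 0.0835
collar rows 214..236: [44, 18, 17, 17, 14, 12, 10, 10, 13, 13, 10, 12, 19, 35, 39, 39, 48, 80, 115, 132, 159, 202, 221]
position: [0.4876, -0.0645, 0.0835]
ft_force: [2.3, -1.3, -0.9]
theta 0.5783 F [ 2.3 -1.3 -0.9] z 0.0835
collar rows 214..236: [44, 18, 17, 15, 15, 13, 11, 10, 12, 12, 13, 12, 19, 34, 40, 40, 46, 82, 115, 131, 159, 202, 221]
position: [0.4872, -0.0654, 0.0834]
ft_force: [-0.1, -1.2, -0.4]
theta 0.5863 F [-0.1 -1.2 -0.4] z 0.0834
collar rows 214..236: [41, 17, 15, 17, 15, 13, 12, 12, 12, 13, 12, 10, 19, 33, 40, 39, 47, 81, 115, 132, 164, 205, 222]
```

```bash
for i in a; do :; done
python3 -m crank '[0,-0.5,0,0,0,-0.3,182,0,-1,0,0,0,-0.6,182,0,-1,0,0,0,-0.6,182,0,-1,0,0,0,-0.6,182,0,-1,0,0,0,-0.6,182]' |sed -n '4p'; python3 chk.py
python3 -m crank '[0,-0.5,0,0,0,-0.3,182,0,-1,0,0,0,-0.6,182,0,-1,0,0,0,-0.6,182,0,-1,0,0,0,-0.6,182,0,-1,0,0,0,-0.6,182]' |sed -n '4p'; python3 chk.py
```

```text
ft_force: [0.0, 0.7, 0.2]
theta 0.5984 F [0.  0.7 0.2] z 0.0835
collar rows 214..236: [50, 17, 15, 14, 17, 12, 10, 13, 11, 11, 12, 13, 19, 33, 39, 38, 46, 78, 114, 132, 159, 202, 221]
ft_force: [-1.4, 1.0, -0.5]
theta 0.6104 F [-1.4  1.  -0.5] z 0.0836
collar rows 214..236: [44, 16, 14, 15, 14, 12, 10, 12, 11, 11, 11, 14, 17, 32, 38, 39, 46, 77, 114, 132, 158, 202, 222]
```

```bash
python3 -m crank '[0,-0.5,0,0,0,-0.3,182,0,-1,0,0,0,-0.6,182,0,-1,0,0,0,-0.6,182,0,-1,0,0,0,-0.6,182,0,-1,0,0,0,-0.6,182]' |sed -n '4p'; python3 chk.py
python3 -m crank '[0,-0.5,0,0,0,-0.3,182,0,-1,0,0,0,-0.6,182,0,-1,0,0,0,-0.6,182,0,-1,0,0,0,-0.6,182,0,-1,0,0,0,-0.6,182]' |sed -n '4p'; python3 chk.py
```

```text
ft_force: [-0.9, 1.3, -0.6]
theta 0.6214 F [-0.9  1.3 -0.6] z 0.0836
collar rows 214..236: [59, 22, 15, 16, 14, 10, 10, 11, 11, 11, 16, 18, 22, 33, 39, 40, 48, 77, 114, 132, 158, 202, 222]
ft_force: [0.8, 4.2, 0.4]
theta 0.6266 F [0.8 4.2 0.4] z 0.0836
collar rows 214..236: [44, 17, 14, 13, 13, 9, 11, 10, 11, 13, 19, 21, 24, 35, 39, 41, 50, 79, 113, 132, 159, 202, 221]
```

```bash
python3 - <<'E'
import numpy as np
from h import *
s=dict(np.load('scene0.npz'));a=np.radians(153.2)
for th in (0,.575,.6):
  x,y=.5868+.1*np.cos(a+th),-.0535+.1*np.sin(a+th)
  for l in (0,.010): print(th,l,'bottom62,arm45 rows/cols',[np.round(proj(s,[x,y,z]),1).tolist() for z in (.045,.062+l,.084+l)])
g=s['pixels'].max(2);print(g[206:236,287:292].mean(1).astype(int).tolist())
E
python3 -m crank '[0,-0.4,0,0,0,-0.2,182,0,-0.8,0,0,0,-0.4,182,0,-0.8,0,0,0,-0.4,182,0,-0.8,0,0,0,-0.4,182,0,-0.8,0,0,0,-0.4,182]' |sed -n '4p'; python3 chk.py
```

```text
0 0 bottom62,arm45 rows/cols [[289.1, 228.1], [288.7, 222.4], [288.2, 214.9]]
0 0.01 bottom62,arm45 rows/cols [[289.1, 228.1], [288.5, 219.1], [287.9, 211.5]]
0.575 0 bottom62,arm45 rows/cols [[265.6, 228.6], [265.0, 222.9], [264.2, 215.5]]
0.575 0.01 bottom62,arm45 rows/cols [[265.6, 228.6], [264.6, 219.6], [263.8, 212.0]]
0.6 0 bottom62,arm45 rows/cols [[264.6, 228.8], [264.0, 223.1], [263.2, 215.7]]
0.6 0.01 bottom62,arm45 rows/cols [[264.6, 228.8], [263.6, 219.8], [262.8, 212.2]]
[195, 197, 196, 196, 194, 185, 136, 63, 33, 31, 32, 32, 23, 19, 17, 17, 17, 14, 15, 19, 38, 48, 46, 52, 95, 177, 214, 216, 214, 215]
ft_force: [0.8, 7.2, 1.1]
theta 0.6296 F [0.8 7.2 1.1] z 0.0836
collar rows 214..236: [43, 17, 14, 14, 13, 11, 10, 11, 11, 11, 16, 24, 25, 36, 40, 41, 51, 78, 114, 131, 157, 201, 222]
```

The knob's lower edge is at row ~227. The start (home) image had it at row 226, with +0.5–0.7 row expected from the swing, and a raised knob would show at ~223. So my earlier reading was wrong: the pin dropped in at release, and the force is now rising against the hole wall. I'll stop pushing, back off, open, rise and verify.

```bash
python3 -m crank '[0,1,0,0,0,0.5,182,0,1.9,0,0,0,1,182,0,1.9,0,0,0,1,100,0,1.9,0,0,0,1,60,0,1.9,0,0,0,1,60]' |sed -n '4,5p'
python3 -m crank '[0,0,0,0,0,0,60,0,0,0,0,0,0,60,0,0,-20,0,0,0,60,0,0,-50,0,0,0,60,0,0,-80,0,0,0,60]' |sed -n '2,5p'
python3 - <<'E'
from rig import robot
import cv2,numpy as np
o=robot.get_obs()
c=robot.camera('scene');np.savez('s4.npz',**c);a=cv2.resize(c['pixels'][180:270,180:340,::-1],None,fx=4,fy=4,interpolation=cv2.INTER_CUBIC)
c=robot.camera('wrist');np.savez('w4.npz',pos=o['position'],rot=o['tool_rot'],**c);b=c['pixels'][170:410,:,::-1]
cv2.imwrite('pics/v4.png',np.vstack([a[:360],b]))
E
```

```text
ft_force: [-0.9, -1.0, -0.8]
grip_width: 0.0374
position: [0.4873, -0.0685, 0.1637]
tool_rot: [-0.077, 0.997, 0.001, -0.001]
ft_force: [0.8, -0.8, 0.6]
grip_width: 0.0647
```

View pics/v4.png

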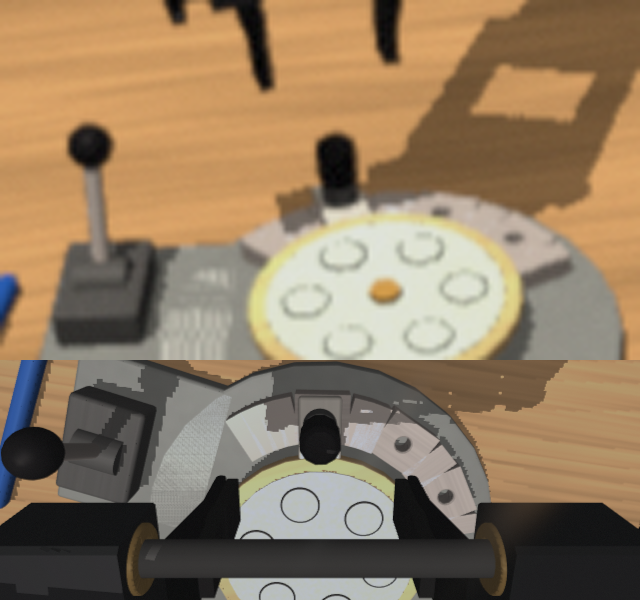

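Run:
```python
import numpy as np
a=np.load('scene0.npz')['pixels'].max(2);b=np.load('s4.npz')['pixels'].max(2)
print([ (r,int(a[r,287:291].mean()),int(b[r,262:266].mean())) for r in range(208,238)])
from h import *
from scipy.spatial.transform import Rotation as R
for n,k,uvs in (('w1',(314,268),[(231,267)]),('w4',(320,277-15),[])):
  d=dict(np.load(n+'.npz'));T=np.eye(4);T[:3,:3]=R.from_quat(d['rot']).as_matrix();T[:3,3]=d['pos'];c=dict(intrinsics=d['intrinsics'],extrinsics=T@d['mount'])
  g=d['pixels'].max(2)
  print(n,d['pos'],[int(v) for v in g[215:310:3,316].astype(int)])
  th={'w1':0,'w4':.605}[n]+np.radians(153.2);P=lambda z:np.round(proj(c,[.5868+.1*np.cos(th),-.0535+.1*np.sin(th),z]),1).tolist()
  print('pred home top/bottom',P(.091),P(.062),'raised',P(.101),P(.072),'arm',P(.045))
```

```text
[(208, 196, 197), (209, 196, 206), (210, 194, 210), (211, 184, 207), (212, 132, 185), (213, 58, 124), (214, 32, 46), (215, 31, 20), (216, 34, 18), (217, 33, 15), (218, 23, 15), (219, 18, 14), (220, 18, 13), (221, 16, 10), (222, 16, 10), (223, 14, 10), (224, 15, 9), (225, 20, 12), (226, 39, 12), (227, 49, 30), (228, 47, 39), (229, 53, 41), (230, 94, 46), (231, 178, 87), (232, 214, 179), (233, 216, 219), (234, 214, 222), (235, 215, 220), (236, 218, 221), (237, 221, 222)]
w1 [ 0.49695026 -0.00644118  0.15884745] [64, 70, 107, 115, 115, 109, 33, 36, 16, 16, 14, 15, 19, 19, 25, 32, 45, 45, 44, 44, 44, 42, 43, 41, 30, 122, 175, 137, 187, 187, 183, 179]
pred home top/bottom [317.2, 275.6] [317.1, 256.5] raised [317.3, 283.3] [317.2, 262.6] arm [317.1, 247.3]
w4 [ 0.48730752 -0.06848172  0.16365668] [127, 116, 33, 48, 15, 16, 16, 16, 18, 22, 25, 24, 23, 25, 23, 23, 19, 23, 19, 21, 171, 190, 169, 200, 192, 193, 193, 192, 199, 194, 121, 108]
pred home top/bottom [321.1, 272.3] [320.4, 253.9] raised [321.3, 279.7] [320.6, 259.7] arm [320.2, 244.8]
```

Home confirmed: knob-to-arm profile is identical to the start image, shifted by 1 row for the new position, and it resisted a 7 N push. Next, the clamp.

```bash
python3 plan.py 0.458 -0.198 0.160 80.2
```

```text
t 10.38 pos [490.9 -69.7 167.4] yaw 98.81 F [ 0.4 -0.   0.3] w 65.4
shift [  52.3 -121.7    7.6] turn [-0.2  0.5 18.6]
```

```bash
python3 -m crank '[13,-30,0,0,0,5,100,26,-61,0,0,0,10,180,39,-92,0,0,0,15,255,52,-122,0,0,0,18.6,255,52,-122,0,0,0,18.6,255]' 10 |sed -n '1,5p'
python3 plan.py 0.458 -0.198 0.122 80.2
```

```text
time: 10.8
position: [0.4553, -0.2026, 0.1632]
tool_rot: [0.089, 0.996, -0.002, 0.001]
ft_force: [0.4, 0.2, -0.0]
grip_width: 0.0413
t 10.8 pos [ 455.3 -202.6  163.2] yaw 79.83 F [ 0.4  0.2 -0. ] w 41.3
shift [-1.8  5.2 41.2] turn [-0.2  0.1 -0.4]
```

```bash
python3 -m crank '[0,3,20,0,0,0,255,0,4,41,0,0,0,255,0,4,41,0,0,0,255,0,4,41,0,0,0,255,0,4,41,0,0,0,255]' 10 |sed -n '2,5p'
python3 -m crank '[-4,0,0,0,0,0,255,-8,0,0,0,0,0,255,-12,0,0,0,0,0,255,-16,0,0,0,0,0,255,-20,0,0,0,0,0,255]' |sed -n '2,5p'
python3 -m crank '[-4,0,0,0,0,0,255,-8,0,0,0,0,0,255,-12,0,0,0,0,0,255,-16,0,0,0,0,0,255,-20,0,0,0,0,0,255]' |sed -n '2,5p'
```

```text
position: [0.4563, -0.1929, 0.1227]
tool_rot: [0.085, 0.996, 0.0, -0.0]
ft_force: [1.0, 0.8, -0.1]
grip_width: 0.008
position: [0.4766, -0.1968, 0.123]
tool_rot: [0.085, 0.996, -0.0, 0.001]
ft_force: [-0.3, 0.0, 0.4]
grip_width: 0.0001
position: [0.4957, -0.1999, 0.1225]
tool_rot: [0.085, 0.996, 0.0, -0.0]
ft_force: [-2.1, -0.2, 1.9]
grip_width: 0.0004
```

```bash
python3 -m crank '[-4,-0.5,0,0,0,0,255,-8,-1,0,0,0,0,255,-12,-1.5,0,0,0,0,255,-16,-2,0,0,0,0,255,-20,-2,0,0,0,0,255]' |sed -n '2p;4p'
python3 -m crank '[-4,0,0,0,0,0,255,-8,0,0,0,0,0,255,-12,0,0,0,0,0,255,-15,0,0,0,0,0,255,-15,0,0,0,0,0,255]' |sed -n '2p;4p'
python3 plan.py 0.55 -0.212 0.122 80.2
```

```text
position: [0.5154, -0.2056, 0.1225]
ft_force: [-0.4, -0.1, -0.1]
position: [0.5304, -0.2081, 0.1225]
ft_force: [-0.7, -0.3, -0.4]
t 12.88 pos [ 530.4 -208.1  122.5] yaw 80.21 F [-0.7 -0.3 -0.4] w 0.4
shift [-19.9  -0.5   0.5] turn [-0.  0.  0.]
```

```bash
python3 -m crank '[-2,0,0,0,0,0,255,-4,0,0,0,0,0,255,-6,0,0,0,0,0,255,-8,0,0,0,0,0,255,-8,0,0,0,0,0,255]' |sed -n '2p;4p'
python3 - <<'E'
from rig import robot
import cv2
c=robot.camera('scene');cv2.imwrite('pics/s5.png',cv2.resize(c['pixels'][160:270,170:330,::-1],None,fx=4,fy=4,interpolation=cv2.INTER_CUBIC))
E
```

```text
position: [0.538, -0.2093, 0.1226]
ft_force: [-1.3, 0.3, -0.9]
```

View pics/s5.png

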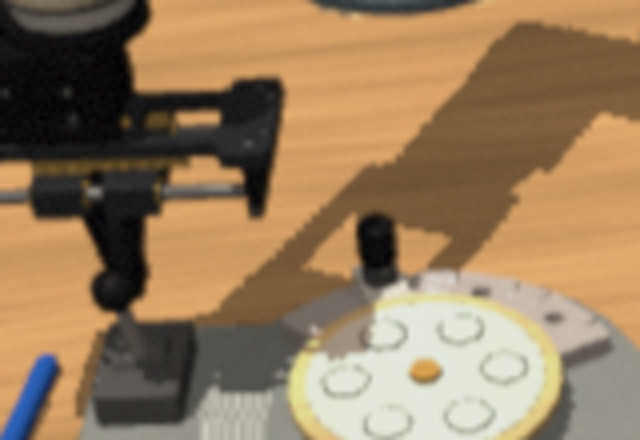

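The ball, at (112,290) in the crop, is being pushed ahead of the fingers and is leaning forward. The knob is still home. I keep pushing in small steps until it hits the stop.

```bash
python3 -m crank '[-1.5,0,0,0,0,0,255,-3,0,0,0,0,0,255,-4.5,0,0,0,0,0,255,-6,0,0,0,0,0,255,-6,0,0,0,0,0,255]' |sed -n '2p;4p'
python3 -m crank '[-1,0,0,0,0,0,255,-2,0,0,0,0,0,255,-3,0,0,0,0,0,255,-3,0,0,0,0,0,255,-3,0,0,0,0,0,255]' |sed -n '2p;4p'
python3 - <<'E'
from rig import robot
import numpy as np
from h import *
c=robot.camera('scene');np.savez('s6.npz',**c)
# predicted ball image for clamp values, lean0 = start angle a0
T=np.array([.5025,-.2055,.1145]);l=np.arcsin((T[2]-.04)/.08);lean0=-np.arccos((T[2]-.04)/.08);u=np.array([.985,-.172])
P=T[:2]-.08*np.sin(lean0)*u
print('lean0',lean0,'pivot',P)
for k in (.3,.4,.45,.5,.55):
  q=[*(P+.08*np.sin(k)*u),.04+.08*np.cos(k)];print(k,np.round(q,4),np.round(proj(c,q),1))
E
```

```text
position: [0.5438, -0.2104, 0.1226]
ft_force: [0.3, 0.2, -1.2]
position: [0.5461, -0.2107, 0.1225]
ft_force: [-1.3, -0.2, -1.4]
lean0 -0.372967907063593 pivot [ 0.53121321 -0.21051388]
0.3 [ 0.5545 -0.2146  0.1164] [197.8 229.5]
0.4 [ 0.5619 -0.2159  0.1137] [197.5 232.6]
0.45 [ 0.5655 -0.2165  0.112 ] [197.3 234.2]
0.5 [ 0.569  -0.2171  0.1102] [197.2 235.8]
0.55 [ 0.5724 -0.2177  0.1082] [197.1 237.6]
```

```bash
python3 -m crank '[-1,0,0,0,0,0,255,-2,0,0,0,0,0,255,-3,0,0,0,0,0,255,-3,0,0,0,0,0,255,-3,0,0,0,0,0,255]' |sed -n '2p;4p'
python3 -m crank '[-1,0,0,0,0,0,255,-2,0,0,0,0,0,255,-2,0,0,0,0,0,255,-2,0,0,0,0,0,255,-2,0,0,0,0,0,255]' |sed -n '2p;4p'
```

```text
position: [0.5467, -0.2107, 0.1223]
ft_force: [-7.4, -0.5, 3.1]
position: [0.547, -0.2107, 0.1222]
ft_force: [-10.6, -0.5, 4.1]
```

The lever is at its stop (force rises to about 10 N with no further motion). Retreating and verifying.

```bash
python3 -m crank '[8,0,0,0,0,0,255,20,0,0,0,0,0,255,40,0,0,0,0,0,255,40,0,-35,0,0,0,255,40,0,-70,0,0,0,255]' |sed -n '1,4p'
python3 -m crank '[35,0,-20,0,0,0,255,70,0,-20,0,0,0,255,70,0,-20,0,0,0,255,70,0,-20,0,0,0,255,70,0,-20,0,0,0,255]' |sed -n '1,4p'
python3 - <<'E'
from rig import robot
import cv2,numpy as np
c=robot.camera('scene');t=robot.camera('top');np.savez('s7.npz',**c)
a=cv2.resize(c['pixels'][190:290,170:370,::-1],None,fx=3,fy=3,interpolation=cv2.INTER_CUBIC)
b=cv2.resize(t['pixels'][230:330,300:500,::-1],None,fx=3,fy=3,interpolation=cv2.INTER_CUBIC)
cv2.imwrite('pics/v7.png',np.vstack([a,b[:300]]))
g=c['pixels'].max(2);print([(r,int(g[r,262:266].mean())) for r in range(211,234)])
E
```

```text
time: 15.48
position: [0.5104, -0.2038, 0.1916]
tool_rot: [0.086, 0.996, 0.001, -0.002]
ft_force: [1.2, -0.8, 1.3]
time: 15.9
position: [0.4443, -0.1937, 0.2132]
tool_rot: [0.086, 0.996, -0.001, 0.002]
ft_force: [0.6, -0.6, 0.4]
[(211, 117), (212, 104), (213, 72), (214, 36), (215, 26), (216, 28), (217, 31), (218, 27), (219, 21), (220, 15), (221, 12), (222, 14), (223, 15), (224, 14), (225, 16), (226, 20), (227, 44), (228, 53), (229, 49), (230, 59), (231, 108), (232, 187), (233, 220)]
```

View pics/v7.png

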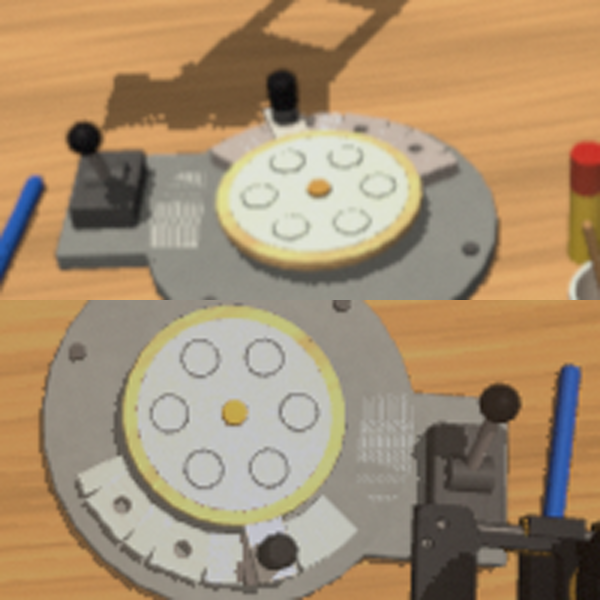

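The knob sits home over the third hole (scene crop (283,92)), the lever leans fully over to +x (ball at (84,138) in the scene crop, (499,403) in the top crop), and the gripper is clear of everything. Handing in.

```bash
python3 -c "
from rig import robot
print(robot.hand_in())"
```

```text
the job is handed in; nothing more can be done
None
```

The job is handed in, with no verdict returned: the turntable was swung counter-clockwise about 0.6 rad, the plunger looked fully home in the next hole in the images, the clamp lever was thrown to its stop, and the gripper was clear of everything.

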